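Load a stock tray through the spring flap of a shop dispenser lane

TASK

Pick up the small black stock tray of painted mushrooms by its upright grip, set it in the open mouth of the white dispenser lane and push it gently along the lane through the orange spring flap until it is fully home, with the plunger at the lane's end pushed in as far as it goes. Then let go and leave the tray standing flat in the lane with the flap shut behind it. Do not force anything, and leave the other things on the counter where they are.

Things in the scene. Friction and masses are not known exactly. Their poses are not given: they have to be found in the camera images.
- tray_grip (a point): Inside the upright teal grip plate of the loose black stock tray, 61 mm above the tray's underside, on its centre. The plate is 12 thick (y), 40 long (x, along the tray), its top 78 above the underside; pinch it across y from above. z up. The tray is the same either way round.
- tray_center (a point): Centre of the same tray's box, 14 above its underside, same axes: 80 long (x), 60 wide (y), 28 high, about 0.18 to 0.35 kg, with coral, yellow and pink mushrooms in it.
- lane: White fixed dispenser lane (all in mm). Origin on its centre line, in the plane of the shut flap, at counter level; +x is the loading direction, z up. Floor 5 above the counter, from x=-100 to 235. Rails leave 64 between them (tray: 60). On the left (+y) the wall steps back from x=-6 to 76 to make room for the flap, which can shut only when the tray's centre is past x=110.
- lane_mouth (a point): On the lane floor in the open-topped mouth, at the lane's x=-52, same axes: a tray centred here stands clear of the flap. Straight rails, tops 30 above the counter, run from x=-85 to -6 of the lane, flared wider out to about x=-108.
- lane_slot (a point): Middle of the slot in the lane's clear roof, at the lane's x=120, level with the roof's top (40 above the counter), same axes. The roof covers the lane from x=4 on, but for this slot, 26 wide, along the centre line, in which the tray's grip plate travels.
- flap (a joint): Orange flap, 64 wide, 25 high, hinged upright at the lane's left side (x=0, y=42), swinging into the lane (rad). 0 = shut, 1.55 = wide open along the left wall. A spring shuts it: the tray's nose needs about 5 N to start it; while open it presses the tray sideways to the right (-y) with 2 to 4 N.
- plunger (a joint): Plunger at the lane's end: black plate on a rod through a bracket, green knob behind (m). 0 = out, 0.010 = pushed in to its hard stop. Yields at about 3.5 N and stays where pushed; then the force rises steeply; over 25 N is forcing. The bracket's place varies: the nose meets the plate with the tray's centre at x=112 to 132 of the lane, and is home 10 further; find it by feel.
- pig_a: Pink pig figurine, 72 high, 56 across, origin under its centre. Leave alone.
- pig_b: Pink pig figurine, 72 high, 56 across, origin under its centre. Leave alone.
- jar: Green glass jar, 72 across, 100 high, origin under its centre. Leave alone.
- dish: Amber glass dish, 110 across, 35 high, origin under its centre. Leave alone.
- giftbox: Coral gift box, 70 x 70 x 50 high, origin under its centre. Leave alone.
- mug: Blue mug, 76 across, 85 high, origin under its centre. Leave alone.

How it is judged:
By the outcome, as a careful person would: the job done as asked, in the order asked, and still so for the second after the job is handed in, with the robot touching nothing.
It also fails if it takes over 64 s, if anything falls off the work surface, if the arm or the gripper's body presses on something with over 40 N, if the wrist force passes 120 N, or if a joint passes its speed limit or range.

ROBOT

A 7-joint arm with a two-finger parallel gripper is mounted at the origin on the work surface. World frame = base frame: x ahead of the robot, y to its left, z up, the work surface at z = 0. Lengths are in m, angles in rad, forces in N, time in s.
With the tool pointing down it reaches from about 0.35 to 0.9 m from the base axis. Payload 8.1 kg.
Tool frame: the origin (TCP) lies between the finger pads; the fingertips stand ahead of it and the grasp point (between the pads) is the TCP (arm.nose_length is the z of the fingertips in the tool frame, in m); z points along the fingers, y is the line along which they close (so a half turn about z gives the same grasp; the last joint's range is limited). The gripper opens to 92 mm and grips with 3 to 60 N. Pads are 19 mm wide; open, the fingers measure 130 mm over their backs; the gripper's body (75 mm by 190 mm) begins 47 mm behind the grasp point.
Start: joints at [1.061, 0.434, 0.025, 1.573, -0.012, 1.134, -0.075], TCP at [0.247, -0.574, 0.246] pointing down, gripper open.
Joint ranges: [-2.62, 2.62], [-0.44, 2.09], [-1.27, 1.32], [0.08, 2.57], [-1.32, 4.46], [0.12, 2], [-2.74, 2.74]. Speed limits (rad/s): [2.22, 2.22, 3.01, 3.01, 3.14, 3.14, 3.14].

INTERFACE

Orientations are given as a rotation vector (axis times angle).
In Python, from cell import sensors, optics, arm gives the robot as it stands.
- The arm moves only by the tool arm_command, never from a script. Its argument "deltas" is one flat list of numbers, 7 for each row, row after row: the turn, a rotation vector about the world's x, y, z as a fraction of full scale, then the shift along the world's x, y, z as a fraction of full scale, then the finger opening in mm, from 0 to 91.8. In form: [wx, wy, wz, dx, dy, dz, fingers, wx, wy, wz, dx, dy, dz, fingers, ...]. A call has 1 to 20 rows; each row is the pose to reach, as a shift and turn from the pose commanded when the call began; what a row does not reach only later rows make up. Full scale, the value 1, is 1 m for a shift and 90 degrees for a turn. A row lasts 1/10 s, in which the tool goes at most 50 mm and 8.59 degrees, less where a joint would pass 70% of its speed; a pose out of reach is approached as far as the arm can. A call with a number of a shift or a turn outside -1 to 1 is refused whole. A call with a gripper value outside its range is refused whole. The fingers move at their own pace and stop on an object; "force" is the grip in N (left out, the last holds). Time passes only in rows, so rows that repeat a pose let the fingers close. It gives the time, the measured TCP pose, the force, the opening and the grip force at its end, in the units of the state.
- sensors.observe(): the state, without advancing time (a new reading comes with each control period).
- optics.get_image(name): name is "side" or "top" or "wrist"; returns the picture (400x640x3 uint8, blue, green, red); there is no depth.
- optics.calibration(name): a dict with "camera_matrix" (3x3 intrinsics, pixels), "rvec" (rotation vector, rad) and "tvec" (3), from world to camera coordinates, as OpenCV has them. Camera axes: x right, y down, z forward; pixel columns grow to the right and rows downward; lengths in m; the calibration is good to about 2 mm. The wrist camera is an equidistant fisheye: a pixel r from the principal point sees the ray r / f radians off the axis. A picture is of the moment at which its call begins: read the wrist's pose just before it. calibration takes no time and is no camera call; for the wrist camera it gives the pose at the moment of the call.
- arm.sign_off(): hands the job in; it is judged then, once.
The state is a dict: "clock": time; "joints": joint angles; "dq": joint speeds; "joint_efforts": joint torques, N m; "position": TCP position; "ee_rot": TCP orientation; "force": force on the tool from outside, world axes, zero at the start; "ft_torque": the same for the moment, N m; "width": opening from 0.0 (shut) to 1.0 (fully open); "gripper_force": force on a finger pad.
Only numpy, scipy, OpenCV 4.12 (cv2) and the standard library are available. Lean on these libraries where they do the work, as an engineer would, in place of code of your own. Each camera call takes 0.05 s, during which the arm holds its last target. There are 200 camera calls.

## Working session

There is one attempt and no reset: what is moved stays moved. The work goes in short steps, Python scripts to look and compute and a tool call to move; the robot and the scene stay as the last step left them, time stands still between calls to the robot, and variables do not carry over. Pictures are saved under pics/ and viewed, at most 10 in all, crops included, and the job is handed in when it is done.

Besides the shell and the picture viewer there is one more tool, called after "Emit:" in YAML: its name, and indented under it one key for each argument. arm_command: Moves the arm, as the interface text tells. Its arguments: {"type":"object","properties":{"deltas":{"type":"array","items":{"type":"number"}},"force":{"type":"number"}},"required":["deltas"]}

```bash
mkdir -p pics; ls; python3 - <<'E'
from cell import sensors, optics, arm
import cv2
print(sensors.observe()); print(arm.nose_length)
for n in("top","side"):
    cv2.imwrite(f"pics/{n}0.png",optics.get_image(n)); c=optics.calibration(n); print(n,c)
E
```

```text
pics
{'clock': 0.0, 'joints': array([ 1.06142086,  0.43524163,  0.02496044,  1.57410574, -0.01156156,
        1.13401599, -0.07509396]), 'dq': array([ 0.0004045 , -0.00059167, -0.00020202,  0.00112385,  0.00021436,
        0.00174983, -0.00050758]), 'joint_efforts': array([-3.60805570e-04, -6.67860603e+01,  9.84772369e-01, -3.14465117e+01,
       -6.05715998e-02,  4.28675185e-02,  1.44726982e-04]), 'position': array([ 0.24703008, -0.57357134,  0.2449299 ]), 'ee_rot': array([-3.07533327e+00, -6.34196898e-01,  7.84638280e-04]), 'force': array([0.21962204, 0.08103429, 0.21292088]), 'ft_torque': array([-0.03281838,  0.04017413, -0.03384183]), 'gripper_force': 0.0, 'width': 1.0028043339816908}
0.019
top {'camera_matrix': array([[361.02317948,   0.        , 320.23287825],
       [  0.        , 361.02317948, 199.09243752],
       [  0.        ,   0.        ,   1.        ]]), 'rvec': array([ 2.09839121, -2.12045856,  0.22358608]), 'tvec': array([-0.04670727,  0.59218705,  0.8178525 ])}
side {'camera_matrix': array([[428.99462279,   0.        , 321.80883449],
       [  0.        , 428.99462279, 203.50484658],
       [  0.        ,   0.        ,   1.        ]]), 'rvec': array([ 0.93092697, -2.46603335,  1.07868234]), 'tvec': array([0.41337932, 0.32822261, 0.62067612])}
```

View pics/top0.png

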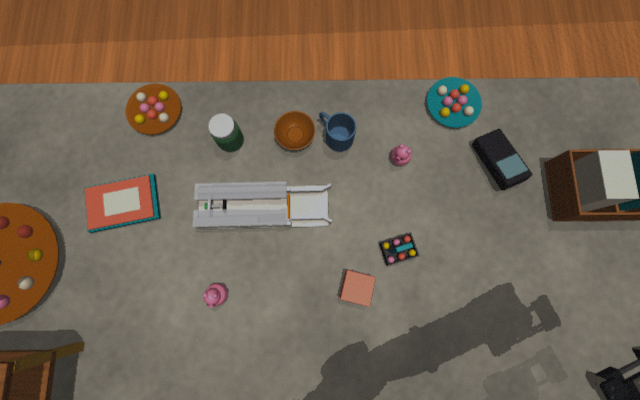

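View pics/side0.png

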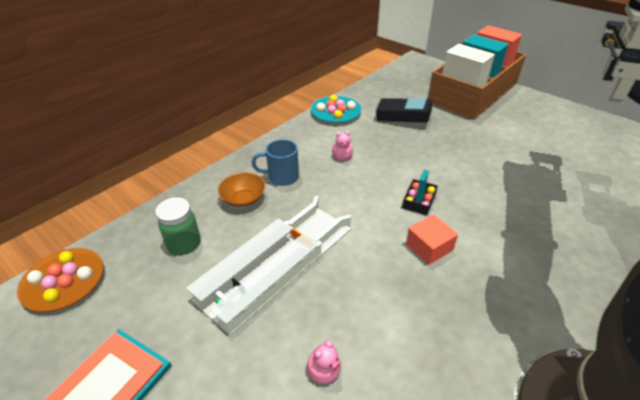

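The top view shows the lane spanning columns 193–330 at rows 182–228, with its mouth on the right, the orange flap at about (290,207) and the plunger at about (215,205). The tray is at (398,250) with its teal grip in the middle, and the gift box is at (357,288). The side view agrees.

```bash
cat > h.py <<'E'
import numpy as np, cv2
from cell import sensors, optics, arm
def ray(cal,uv,fish=False):
    K=cal["camera_matrix"]; R=cv2.Rodrigues(np.array(cal["rvec"]))[0]; t=np.array(cal["tvec"]).ravel()
    d=np.array([(uv[0]-K[0,2])/K[0,0],(uv[1]-K[1,2])/K[1,1],1.])
    if fish:
        r=np.hypot(d[0],d[1]); s=np.sin(r)/r if r>1e-9 else 1.; d=np.array([d[0]*s,d[1]*s,np.cos(r)])
    return -R.T@t, R.T@d/np.linalg.norm(d)
def onz(cal,uv,z,fish=False):
    o,d=ray(cal,uv,fish); return o+d*(z-o[2])/d[2]
def meet(*rays):
    A=sum(np.eye(3)-np.outer(d,d) for o,d in rays); b=sum((np.eye(3)-np.outer(d,d))@o for o,d in rays)
    return np.linalg.solve(A,b)
def blobs(img,lo,hi,amin=8):
    m=cv2.inRange(cv2.cvtColor(img,cv2.COLOR_BGR2HSV),np.array(lo),np.array(hi))
    n,l,s,c=cv2.connectedComponentsWithStats(m)
    return [(s[i][4],c[i].round(1),s[i][:4],cv2.minAreaRect(np.argwhere(l==i)[:,::-1].astype(np.float32))) for i in range(1,n) if s[i][4]>=amin]
E
python3 - <<'E'
from h import *
T=cv2.imread("pics/top0.png");S=cv2.imread("pics/side0.png")
ct,cs=optics.calibration("top"),optics.calibration("side")
for n,I in(("top",T),("side",S)):
    print(n,"teal",[b for b in blobs(I,(80,100,50),(97,255,255)) ])
    print(n,"orange",[b[:3] for b in blobs(I,(5,150,90),(16,255,255)) if b[0]<200])
print("traytop",onz(ct,(398,250),.028), "tray bot",onz(ct,(398,250),0))
for p,z in (((330,186),.03),((330,226),.03),((193,183),.04),((193,227),.04),((287,182),.04),((287,228),.04),((290,207),.02),((214,205),.02)): print(p,onz(ct,p,z).round(4))
a=cv2.resize(T[170:275,185:425],None,fx=3.3,fy=3.3,interpolation=cv2.INTER_CUBIC)
cv2.imwrite("pics/c0.png",a)
E
```

```text
top teal [(np.int32(1464), array([453.3, 102.9]), array([427,  77,  55,  51], dtype=int32), ((453.75006103515625, 102.2500228881836), (53.740108489990234, 50.20458221435547), 45.0)), (np.int32(15), array([454.2, 100.5]), array([452,  99,   5,   5], dtype=int32), ((454.0, 101.0), (4.0, 4.0), -0.0)), (np.int32(356), array([139.2, 208.6]), array([ 88, 174,  71,  58], dtype=int32), ((132.12548828125, 215.16346740722656), (37.82288360595703, 86.42987823486328), 47.44704818725586)), (np.int32(101), array([403.8, 246.8]), array([395, 242,  18,  10], dtype=int32), ((403.7500305175781, 246.75003051757812), (5.692099571228027, 17.39252471923828), 71.56504821777344))]
top orange [(np.int32(24), array([455.1,  92.6]), array([452,  90,   7,   7], dtype=int32)), (np.int32(25), array([456.1, 106. ]), array([452, 103,   8,   7], dtype=int32)), (np.int32(10), array([633.6, 149.9]), array([630, 149,   9,   2], dtype=int32)), (np.int32(22), array([407.2, 238.3]), array([404, 236,   7,   6], dtype=int32)), (np.int32(14), array([401.5, 255.9]), array([400, 253,   4,   6], dtype=int32)), (np.int32(161), a
[... 1317 characters left out ...]
32)), (np.int32(49), array([294.7, 232.9]), array([291, 229,  10,   9], dtype=int32)), (np.int32(89), array([144.6, 381.7]), array([129, 364,  32,  36], dtype=int32)), (np.int32(13), array([ 62.5, 395.4]), array([ 60, 393,   7,   6], dtype=int32)), (np.int32(11), array([ 53.5, 398.3]), array([ 51, 397,   7,   3], dtype=int32))]
traytop [ 0.46889229 -0.24312129  0.028     ] tray bot [ 0.47084074 -0.24908048  0.        ]
(330, 186) [ 0.6327 -0.0782  0.03  ]
(330, 226) [ 0.5299 -0.0766  0.03  ]
(193, 183) [0.6417 0.2686 0.04  ]
(193, 227) [0.5296 0.2614 0.04  ]
(287, 182) [0.6417 0.0307 0.04  ]
(287, 228) [0.5247 0.0297 0.04  ]
(290, 207) [0.5811 0.0244 0.02  ]
(214, 205) [0.5883 0.2185 0.02  ]
```

View pics/c0.png

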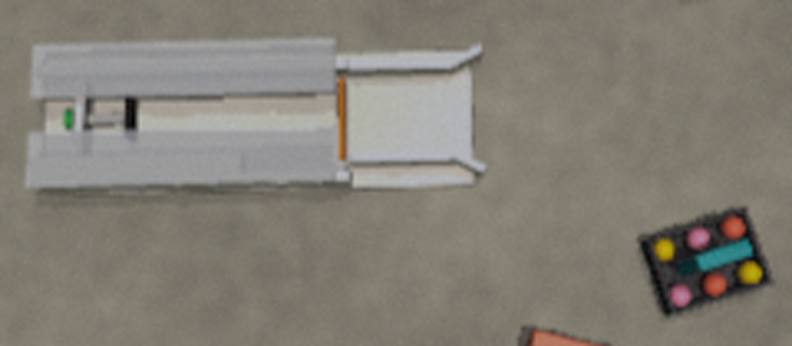

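The crop shows the flap's orange line at crop column 342 (full-image column 288.6) and the lane's centre line at crop row about 118. The tray's long axis is tilted about 17° from the lane's. Next I'll compute the grip position and the wrist view pose.

```bash
python3 - <<'E'
from h import *
ct,cs=optics.calibration("top"),optics.calibration("side")
print(meet(ray(ct,(403.8,246.8)),ray(cs,(421.8,184))), onz(ct,(403.8,246.8),.07))
P=[onz(ct,p,.028)[:2] for p in((185+640/3.3,170+237/3.3),(185+745/3.3,170+208/3.3),(185+770/3.3,170+283/3.3),(185+666/3.3,170+315/3.3))]
P=np.array(P);print(P,P.mean(0)); d=P[1]+P[2]-P[0]-P[3];print(np.degrees(np.arctan2(d[1],d[0])),np.linalg.norm(d)/2)
for p in((335,97),(30,97),(335,40),(30,45),(335,184),(28,187)): print(onz(ct,(185+p[0]/3.3,170+p[1]/3.3),.04).round(4))
cw=optics.calibration("wrist");o,d=ray(cw,(cw["camera_matrix"][0,2],cw["camera_matrix"][1,2]),True);s=sensors.observe()
R=cv2.Rodrigues(s["ee_rot"])[0];print("cam in tool",R.T@(o-s["position"]),R.T@d,cw["camera_matrix"][0])
E
```

```text
[ 0.47598883 -0.25445346  0.04178066] [ 0.47329484 -0.24823187  0.07      ]
[[ 0.48947403 -0.19708569]
 [ 0.51044039 -0.2771652 ]
 [ 0.45435105 -0.29222982]
 [ 0.43174123 -0.21375495]] [ 0.47150168 -0.24505892]
-74.63257728115346 0.0822167473018717
[0.5967 0.0315 0.04  ]
[0.5992 0.2631 0.04  ]
[0.6414 0.032  0.04  ]
[0.64   0.2657 0.04  ]
[0.5302 0.0309 0.04  ]
[0.5304 0.2603 0.04  ]
cam in tool [ 0.08334656 -0.00027072 -0.13894005] [-3.06767141e-01 -1.45617876e-04  9.51784587e-01] [309.70691629   0.         323.8041231 ]
```

Emit:
arm_command:
  deltas: [0,0,0.456,0.11,0.165,0,91,0,0,0.912,0.225,0.327,-0.035,91,0,0,0.912,0.225,0.327,-0.035,91,0,0,0.912,0.225,0.327,-0.035,91,0,0,0.912,0.225,0.327,-0.035,91,0,0,0.912,0.225,0.327,-0.035,91,0,0,0.912,0.225,0.327,-0.035,91,0,0,0.912,0.225,0.327,-0.035,91,0,0,0.912,0.225,0.327,-0.035,91,0,0,0.912,0.225,0.327,-0.035,91,0,0,0.912,0.225,0.327,-0.035,91,0,0,0.912,0.225,0.327,-0.035,91,0,0,0.912,0.225,0.327,-0.035,91,0,0,0.912,0.225,0.327,-0.035,91]
  force: 15

```text
clock: 1.5
position: [0.4721, -0.2473, 0.2107]
ee_rot: [1.906, 2.497, -0.0]
force: [0.3, 0.4, 0.6]
width: 0.99
gripper_force: 0.0
```

```bash
python3 - <<'E'
from h import *
s=sensors.observe();c=optics.calibration("wrist");I=optics.get_image("wrist");cv2.imwrite("pics/w1.png",I)
print(s["position"],s["ee_rot"],s["dq"].round(3),s["joints"].round(2))
for b in blobs(I,(80,100,50),(97,255,255),100): print(b, onz(c,b[1],.07,True))
E
```

```text
[ 0.47208442 -0.24728973  0.2107348 ] [ 1.90644700e+00  2.49698314e+00 -1.67304898e-04] [-0.002 -0.002 -0.003 -0.001 -0.001  0.001  0.005] [ 0.7   0.36 -0.42  1.82  0.17  1.    0.48]
(np.int32(516), array([324.5, 197.1]), array([318, 176,  15,  42], dtype=int32), ((325.0, 196.5), (41.0, 14.0), 90.0)) [ 0.47272272 -0.24810224  0.07      ]
```

View pics/w1.png

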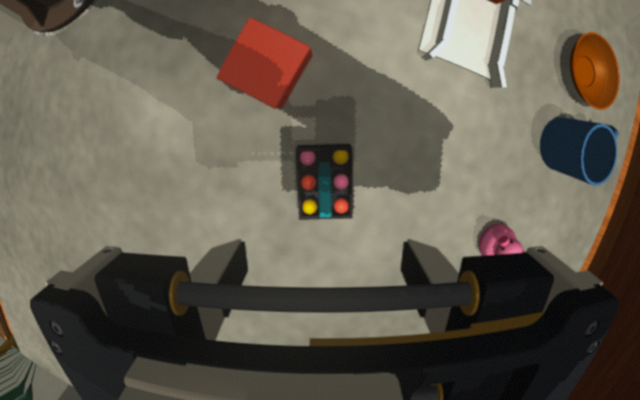

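The wrist view shows the tray centred at about (325,182) with its axis vertical in the image. The grip is at (324.5,197), so the yaw and offset are good. Descending to grasp.

Emit:
arm_command:
  deltas: [0,0,0,0,0,-0.04,50,0,0,0,0,0,-0.08,50,0,0,0,0,0,-0.11,50,0,0,0,0,0,-0.13,50,0,0,0,0,0,-0.149,50,0,0,0,0,0,-0.149,50,0,0,0,0,0,-0.149,50]

```text
clock: 2.25
position: [0.4723, -0.247, 0.062]
ee_rot: [-1.904, -2.498, 0.0]
force: [0.4, -0.4, -0.4]
width: 0.549
gripper_force: 0.0
```

Emit:
arm_command:
  deltas: [0,0,0,0,0,0,5,0,0,0,0,0,0,5,0,0,0,0,0,0,5,0,0,0,0,0,0,5,0,0,0,0,0,0,5,0,0,0,0,0,0,5,0,0,0,0,0,0,5,0,0,0,0,0,0,5]
  force: 20

```text
clock: 3.05
position: [0.4724, -0.247, 0.0618]
ee_rot: [1.904, 2.499, 0.0]
force: [-0.2, 0.7, 3.0]
width: 0.129
gripper_force: 20.0
```

Emit:
arm_command:
  deltas: [0,0,0,0,0,0.02,5,0,0,0,0,0,0.05,5,0,0,0,0,0,0.09,5,0,0,-0.08,0.04,0.05,0.09,5,0,0,-0.171,0.08,0.1,0.09,5,0,0,-0.171,0.112,0.147,0.09,5,0,0,-0.171,0.112,0.147,0.09,5,0,0,-0.171,0.112,0.147,0.09,5,0,0,-0.171,0.112,0.147,0.09,5,0,0,-0.171,0.112,0.147,0.09,5]

```text
clock: 4.05
position: [0.5833, -0.1014, 0.1512]
ee_rot: [-2.223, -2.219, 0.003]
force: [-0.4, 0.4, -2.4]
width: 0.131
gripper_force: 20.0
```

```bash
python3 - <<'E'
from h import *
s=sensors.observe();c=optics.calibration("wrist");I=optics.get_image("wrist");cv2.imwrite("pics/w2.png",I)
np.savez("w2.npz",**c)
print(s["position"],s["ee_rot"],s["width"],s["force"])
E
```

```text
[ 0.58329952 -0.10137052  0.15118826] [-2.22266477 -2.21949345  0.00266721] 0.1308298743722769 [-0.37370533  0.44150562 -2.35658712]
```

View pics/w2.png

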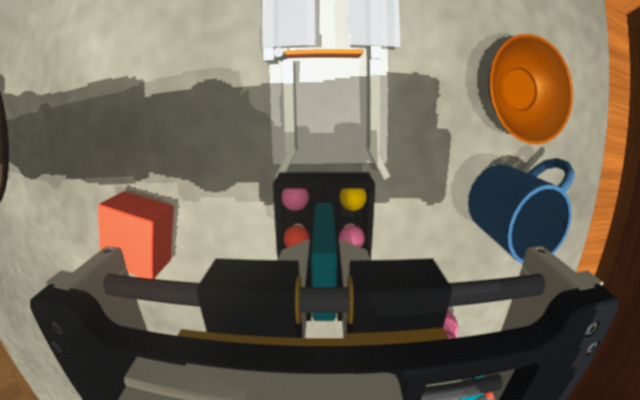

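The wrist view shows the held tray at (275–374, 173–250). The flap's top edge is at row 53, columns 285–362, and the mouth rails run from row 65 to row 150. I'll zoom in on the rails.

```bash
python3 - <<'E'
import cv2
I=cv2.imread("pics/w2.png");cv2.imwrite("pics/w2c.png",cv2.resize(I[30:180,245:410],None,fx=4,fy=4,interpolation=cv2.INTER_CUBIC))
E
```

```text
(no output)
```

View pics/w2c.png

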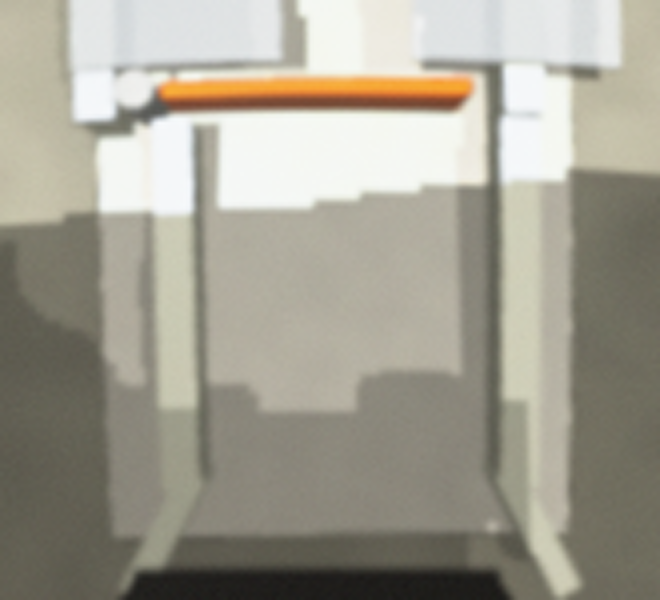

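In the crop, the inner rail tops run (193,120)–(203,480) on the left and (502,120)–(498,480) on the right. The flap's hinge is at (137,90) and its tip at (472,92).

```bash
python3 - <<'E'
from h import *
c=dict(np.load("w2.npz"))
f=lambda p,z:onz(c,(245+p[0]/4,30+p[1]/4),z,True)[:2]
L0,L1,R0,R1=[f(p,.03) for p in((193,120),(203,480),(502,120),(498,480))]
print("rails",L0,L1,R0,R1,"gaps",np.linalg.norm(L0-R0),np.linalg.norm(L1-R1))
d=(L0+R0-L1-R1)/2;print("yaw",np.degrees(np.arctan2(d[1],d[0])),"mid",(L0+R0)/2,(L1+R1)/2,"len",np.linalg.norm(d))
print("flap",f((160,82),.03),f((472,92),.03),f((137,90),.03))
print("floor edges",f((112,538),.005),f((568,530),.005))
# tray in hand: front top corners
h=.1512-.061+.028
print("tray front",onz(c,(275,174),h,True),onz(c,(374,174),h,True), "sides", onz(c,(276,225),h,True),onz(c,(374,225),h,True))
print("grip",onz(c,(322.5,204),.1512+.017,True))
E
```

```text
rails [0.55791067 0.02163347] [ 0.55911906 -0.05474367] [0.62155009 0.0220113 ] [ 0.62171532 -0.05465393] gaps 0.06364054079316597 0.0625963246890046
yaw 90.51423821389191 mid [0.58973038 0.02182238] [ 0.59041719 -0.0546988 ] len 0.07652426213817888
flap [0.55108158 0.03012161] [0.61530555 0.02781905] [0.54628622 0.02859993]
floor edges [ 0.53488684 -0.07182489] [ 0.64259883 -0.0699036 ]
tray front [ 0.5550149  -0.05578574  0.1182    ] [ 0.61170581 -0.05587722  0.1182    ] sides [ 0.55405693 -0.08720087  0.1182    ] [ 0.61319571 -0.08730544  0.1182    ]
grip [ 0.58246927 -0.05747206  0.1682    ]
```

Emit:
arm_command:
  deltas: [0,0,0,0.002,0.025,0,5,0,0,0,0.004,0.05,0,5,0,0,0,0.006,0.074,-0.02,5,0,0,0,0.006,0.074,-0.05,5,0,0,0,0.006,0.074,-0.05,5,0,0,0,0.006,0.074,-0.05,5,0,0,0,0.006,0.074,-0.05,5]

```text
clock: 4.8
position: [0.5909, -0.0274, 0.1031]
ee_rot: [2.223, 2.218, 0.001]
force: [-0.0, -0.1, -1.9]
width: 0.132
gripper_force: 20.0
```

```bash
python3 - <<'E'
from h import *
s=sensors.observe();c=optics.calibration("wrist");I=optics.get_image("wrist")
np.savez("w3.npz",**c);cv2.imwrite("pics/w3full.png",I);cv2.imwrite("pics/w3.png",cv2.resize(I[20:270,200:450],None,fx=2.4,fy=2.4,interpolation=cv2.INTER_CUBIC))
print(s["position"],s["ee_rot"],s["width"],s["force"])
E
```

```text
[ 0.5909306  -0.02740527  0.10305927] [2.22287389e+00 2.21791947e+00 1.22544620e-03] 0.13150813889606489 [-0.04422878 -0.11183179 -1.86451139]
```

View pics/w3.png

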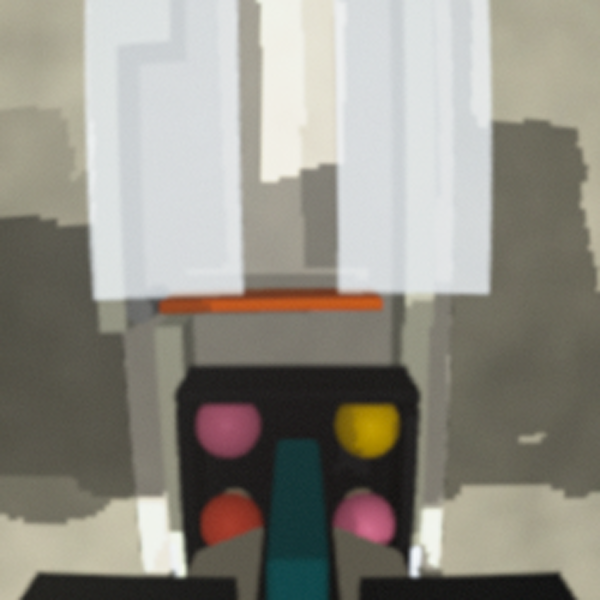

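The low hover shows the slot edges at crop columns 244 and 338 (row 292). The rail inner tops are at about 187 and 403 (row 340), and the tray spans 180–416 (row 400).

```bash
python3 - <<'E'
from h import *
c=dict(np.load("w3.npz"))
f=lambda x,y,z:onz(c,(200+x/2.4,20+y/2.4),z,True)[:2].round(4)
print("slot",f(244,292,.04),f(338,292,.04), "far",f(238,20,.04),f(340,20,.04))
print("roof",f(94,298,.04),f(491,293,.04))
print("rails",f(187,340,.03),f(403,340,.03))
print("tray",f(179,400,.070),f(417,400,.070),f(179,500,.070),f(419,500,.070))
print("grip",f(276,445,.12),f(320,445,.12),"flap",f(160,305,.03),f(382,300,.03))
E
cat > prof.py <<'E'
import cv2,sys,numpy as np
I=cv2.cvtColor(cv2.imread("pics/w3full.png"),cv2.COLOR_BGR2GRAY)
for r in(141,143,155,158,160,162): print(r,list(enumerate(I[r,262:386],262))[::1] if 0 else I[r,268:284],I[r,360:380])
E
python3 prof.py
```

```text
slot [0.5764 0.033 ] [0.602  0.0329] far [0.5753 0.1083] [0.6025 0.1081]
roof [0.5342 0.0324] [0.6448 0.0334]
rails [0.5588 0.0181] [0.6216 0.0179]
tray [0.5622 0.0106] [0.6197 0.0104] [ 0.5608 -0.0154] [ 0.6215 -0.0157]
grip [0.587  0.0158] [0.5946 0.0158] flap [0.5512 0.0286] [0.6152 0.0295]
141 [201 204 204 207 207 205 205 205 203 204 204 203 202 203 202 202] [190 194 189 184 180 181 180 181 193 212 221 220 220 218 217 218 218 218
 218 218]
143 [165 160 150 145 141 140 138 137 135 135 133 133 132 133 131 131] [131 131 126 116 107 104 102 108 140 180 197 199 199 198 196 197 197 199
 197 193]
155 [119 117 119 119 119 118 117 113 100  92  90  96 105 119 123 125] [120 122 116 101  91  89  95 107 123 139 146 146 146 147 146 147 147 147
 144 140]
158 [145 146 146 145 147 145 142 128 103  89  88  92 105 116 122 122] [123 119 113  98  90  89  98 118 137 144 147 146 147 146 145 147 149 145
 138 128]
160 [146 147 147 146 147 145 141 126 102  89  89  90 101 112 123 122] [123 122 111 101  88  88  99 118 139 145 145 146 147 145 147 146 146 145
 139 127]
162 [146 144 147 146 147 147 143 129 108  90  89  91  98 113 120 123] [124 120 112 100  91  88  97 117 136 144 146 146 145 145 145 145 147 144
 138 129]
```

Emit:
arm_command:
  deltas: [0,0,0,-0.002,0,0,5,0,0,0,-0.002,0,-0.008,5,0,0,0,-0.002,0,-0.014,5,0,0,0,-0.002,0,-0.018,5,0,0,0,-0.002,0,-0.022,5,0,0,0,-0.002,0,-0.022,5]

```text
clock: 5.45
position: [0.5889, -0.026, 0.0792]
ee_rot: [2.221, 2.221, 0.001]
force: [4.9, 0.8, -4.9]
width: 0.128
gripper_force: 20.0
```

Emit:
arm_command:
  deltas: [0,0,0,0,0,-0.004,5,0,0,0,0,0,-0.008,5,0,0,0,0,0,-0.011,5,0,0,0,0,0,-0.011,5]

```text
clock: 5.85
position: [0.589, -0.026, 0.0685]
ee_rot: [2.221, 2.221, 0.002]
force: [6.9, 0.2, -4.3]
width: 0.129
gripper_force: 20.0
```

Emit:
arm_command:
  deltas: [0,0,0,0.001,0,0,5,0,0,0,0.001,0,0,5,0,0,0,0.001,0,0,5]

```text
clock: 6.15
position: [0.5892, -0.026, 0.0685]
ee_rot: [-2.221, -2.221, 0.0]
force: [4.5, 1.0, -4.7]
width: 0.128
gripper_force: 20.0
```

Emit:
arm_command:
  deltas: [0,0,0,0.001,0,0,5,0,0,0,0.001,0,0,5,0,0,0,0.001,0,0,5]

```text
clock: 6.45
position: [0.5896, -0.0261, 0.0685]
ee_rot: [-2.221, -2.221, 0.002]
force: [0.9, 0.1, -3.0]
width: 0.129
gripper_force: 20.0
```

Emit:
arm_command:
  deltas: [0,0,0,0.001,0,0,5,0,0,0,0.001,0,0,5,0,0,0,0.001,0,0,5]

```text
clock: 6.75
position: [0.5909, -0.0261, 0.0686]
ee_rot: [-2.221, -2.221, 0.001]
force: [0.4, -1.4, -3.1]
width: 0.128
gripper_force: 20.0
```

Emit:
arm_command:
  deltas: [0,0,0,0.0005,0,-0.001,5,0,0,0,0.0005,0,-0.001,5,0,0,0,0.0005,0,-0.001,5]

```text
clock: 7.05
position: [0.5913, -0.0261, 0.0675]
ee_rot: [-2.221, -2.221, 0.001]
force: [-0.8, -0.7, -2.5]
width: 0.131
gripper_force: 20.0
```

Emit:
arm_command:
  deltas: [0,0,0,0,0,-0.001,5,0,0,0,0,0,-0.001,5,0,0,0,0,0,-0.001,5]

```text
clock: 7.35
position: [0.5914, -0.0261, 0.0669]
ee_rot: [-2.222, -2.221, 0.001]
force: [-5.2, 0.6, 4.4]
width: 0.134
gripper_force: 20.0
```

Emit:
arm_command:
  deltas: [0,0,0,-0.0007,0,0.0003,5,0,0,0,-0.0007,0,0.0003,5,0,0,0,-0.0007,0,0.0003,5]

```text
clock: 7.65
position: [0.5912, -0.026, 0.0669]
ee_rot: [2.222, 2.221, 0.0]
force: [-1.6, 0.1, -2.2]
width: 0.131
gripper_force: 20.0
```

Emit:
arm_command:
  deltas: [0,0,0,0,0.003,0,5,0,0,0,0,0.006,0,5,0,0,0,0,0.009,0,5,0,0,0,0,0.012,0,5,0,0,0,0,0.015,0,5,0,0,0,0,0.018,0,5,0,0,0,0,0.021,0,5,0,0,0,0,0.024,0,5]

```text
clock: 8.45
position: [0.5912, -0.0043, 0.0671]
ee_rot: [2.222, 2.218, -0.003]
force: [0.5, -7.1, -1.1]
width: 0.132
gripper_force: 20.0
```

Emit:
arm_command:
  deltas: [0,0,0,0,0.003,0,5,0,0,0,0,0.006,0,5,0,0,0,0,0.009,0,5,0,0,0,0,0.012,0,5,0,0,0,0,0.015,0,5,0,0,0,0,0.018,0,5,0,0,0,0,0.021,0,5,0,0,0,0,0.024,0,5]

```text
clock: 9.25
position: [0.5914, 0.0174, 0.0688]
ee_rot: [2.222, 2.214, -0.006]
force: [-6.3, -13.4, 19.9]
width: 0.13
gripper_force: 20.0
```

Emit:
arm_command:
  deltas: [0,0,0,0,0.003,0,5,0,0,0,0,0.006,0,5,0,0,0,0,0.009,0,5,0,0,0,0,0.012,0,5,0,0,0,0,0.015,0,5,0,0,0,0,0.018,0,5,0,0,0,0,0.021,0,5,0,0,0,0,0.024,0,5]

```text
clock: 10.05
position: [0.5912, 0.0414, 0.0677]
ee_rot: [2.222, 2.215, -0.006]
force: [-1.9, -17.6, 5.9]
width: 0.125
gripper_force: 20.0
```

Emit:
arm_command:
  deltas: [0,0,0,0,0,0,5,0,0,0,0,0,0,5,0,0,0,0,0,0,5]

```text
clock: 10.35
position: [0.5912, 0.0416, 0.0676]
ee_rot: [2.222, 2.215, -0.006]
force: [-3.7, -12.7, 7.3]
width: 0.13
gripper_force: 20.0
```

```bash
python3 - <<'E'
from h import *
s=sensors.observe();I=optics.get_image("wrist");T=optics.get_image("top");c=optics.calibration("wrist");np.savez("w4.npz",**c)
cv2.imwrite("pics/w4f.png",I)
a=cv2.resize(I[20:270,200:450],(600,600),interpolation=cv2.INTER_CUBIC)
b=cv2.resize(optics.get_image("side")[180:340,180:360],(200,178),interpolation=cv2.INTER_CUBIC)
o=np.zeros((600,800,3),np.uint8);o[:,:600]=a;o[:178,600:]=b
o[200:400,600:]=cv2.resize(T[160:260,230:330],(200,200),interpolation=cv2.INTER_CUBIC)
cv2.imwrite("pics/w4.png",o);print(s["position"],s["ee_rot"],s["force"],s["ft_torque"])
E
```

```text
[0.59124761 0.04162445 0.0676413 ] [ 2.22248141  2.21527157 -0.00574551] [ -3.73230324 -12.7042754    7.29333384] [-2.93291231  0.39417261  0.17922667]
```

View pics/w4.png

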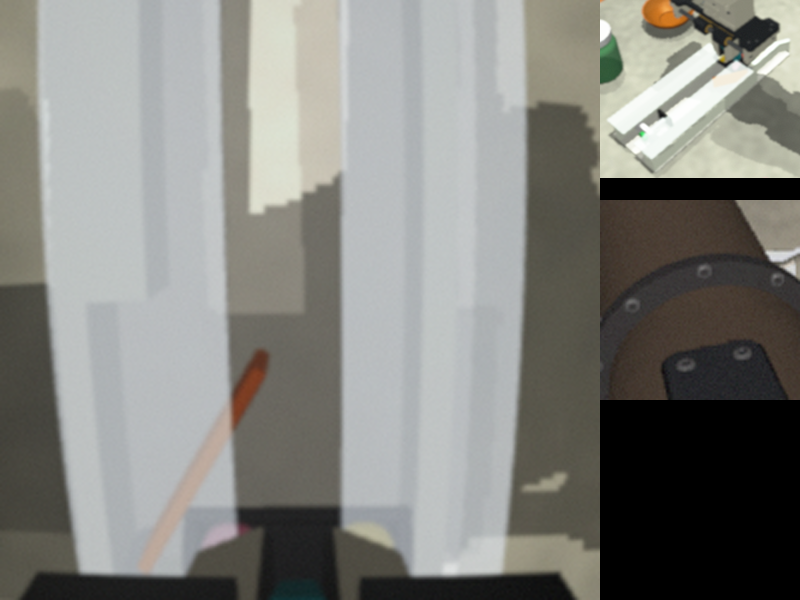

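The flap is riding open at roughly 60° on the tray's left front corner, as expected, and the tray sits under the roof by the right rail. The nose is pressing on the floor slightly, so I'll raise a touch and grip firmer.

Emit:
arm_command:
  deltas: [0,0,0,0.0005,0,0.001,5,0,0,0,0.0005,0,0.001,5,0,0,0,0.0005,0,0.001,5]
  force: 35

```text
clock: 10.8
position: [0.5913, 0.0416, 0.0677]
ee_rot: [2.223, 2.216, -0.007]
force: [-1.0, -13.2, -0.9]
width: 0.124
gripper_force: 35.0
```

Emit:
arm_command:
  deltas: [0,0,0,0,0.003,0,5,0,0,0,0,0.006,0,5,0,0,0,0,0.009,0,5,0,0,0,0,0.012,0,5]

```text
clock: 11.2
position: [0.5912, 0.049, 0.067]
ee_rot: [2.225, 2.21, -0.014]
force: [2.5, -23.0, -10.5]
width: 0.132
gripper_force: 35.0
```

```bash
python3 - <<'E'
from h import *
c=dict(np.load("w4.npz"))
f=lambda x,y,z:onz(c,(200+x/2.4,20+y/2.4),z,True)[:2].round(4)
print("nose top",f(187,508,.033),f(410,508,.033),"flap tip",f(264,355,.03),"mid",f(150,565,.03), "slot",f(235,500,.04),f(342,500,.04),f(221,50,.04),f(343,50,.04))
s=sensors.observe();print(s["position"],s["force"],s["ft_torque"],s["joint_efforts"].round(1))
E
```

```text
nose top [0.5627 0.0506] [0.6198 0.0504] flap tip [0.583  0.0895] mid [0.551  0.0323] slot [0.5758 0.0558] [0.6018 0.0558] [0.5747 0.161 ] [0.6013 0.1608]
[0.59121001 0.04904603 0.06696501] [  2.50319318 -23.04271383 -10.53774942] [-4.87004389 -0.78174642  0.21843477] [-13.1 -74.9 -19.6 -26.6  -5.6  -2.4  -0.1]
```

The measured nose is at y≈0.0505 with the TCP at 0.0416, so the tray has slipped about 30 mm back in the grip. I'll unload, let go, back up and find the tray again.

Emit:
arm_command:
  deltas: [0,0,0,0,-0.003,0,5,0,0,0,0,-0.006,0,5,0,0,0,0,-0.006,0,5]

```text
clock: 11.5
position: [0.5912, 0.0487, 0.067]
ee_rot: [2.223, 2.218, -0.005]
force: [1.2, -9.2, -10.0]
width: 0.132
gripper_force: 35.0
```

Emit:
arm_command:
  deltas: [0,0,0,0,0,0,30,0,0,0,0,0,0,30,0,0,0,0,0,0,30,0,0,0,0,0,0,30,0,0,0,0,0,0,30,0,0,0,0,0,0,30]

```text
clock: 12.1
position: [0.5916, 0.0522, 0.0682]
ee_rot: [2.221, 2.222, 0.0]
force: [-0.7, 0.2, -0.1]
width: 0.324
gripper_force: 0.0
```

Emit:
arm_command:
  deltas: [0,0,0,0,0,0.03,40,0,0,0,0,0,0.06,40,0,0,0,0,-0.02,0.09,40,0,0,0,0,-0.04,0.09,40,0,0,0,0,-0.06,0.09,40,0,0,0,0,-0.08,0.09,40,0,0,0,0,-0.08,0.09,40,0,0,0,0,-0.08,0.09,40]

```text
clock: 12.9
position: [0.5915, -0.0279, 0.1581]
ee_rot: [-2.222, -2.22, -0.0]
force: [-0.5, 0.6, 0.0]
width: 0.435
gripper_force: 0.0
```

```bash
python3 - <<'E'
from h import *
s=sensors.observe();c=optics.calibration("wrist");I=optics.get_image("wrist");np.savez("w5.npz",**c)
S=optics.get_image("side")
o=np.zeros((600,800,3),np.uint8);o[:,:500]=cv2.resize(I[0:240,230:430],(500,600),interpolation=cv2.INTER_CUBIC)
o[:270,500:]=cv2.resize(S[150:285,240:390],(300,270),interpolation=cv2.INTER_CUBIC)
cv2.imwrite("pics/w5f.png",I);cv2.imwrite("pics/w5.png",o);print(s["position"],s["ee_rot"],s["force"])
for b in blobs(I,(80,100,40),(97,255,255),60): print(b,onz(c,b[1],.078,True))
E
```

```text
[ 0.59152768 -0.02791284  0.15805522] [-2.22239199e+00 -2.22019658e+00 -4.69165631e-04] [-0.45631767  0.61232813  0.01165392]
(np.int32(970), array([323.7, 193.4]), array([316, 159,  16,  67], dtype=int32), ((323.4999694824219, 191.99996948242188), (65.99998474121094, 14.999998092651367), 90.0)) [ 0.59112726 -0.00759849  0.078     ]
(np.int32(165), array([480.1, 396.2]), array([460, 391,  35,   9], dtype=int32), ((477.0, 395.0), (8.0, 34.0), 90.0)) [ 0.7933908 -0.2787133  0.078    ]
```

View pics/w5.png

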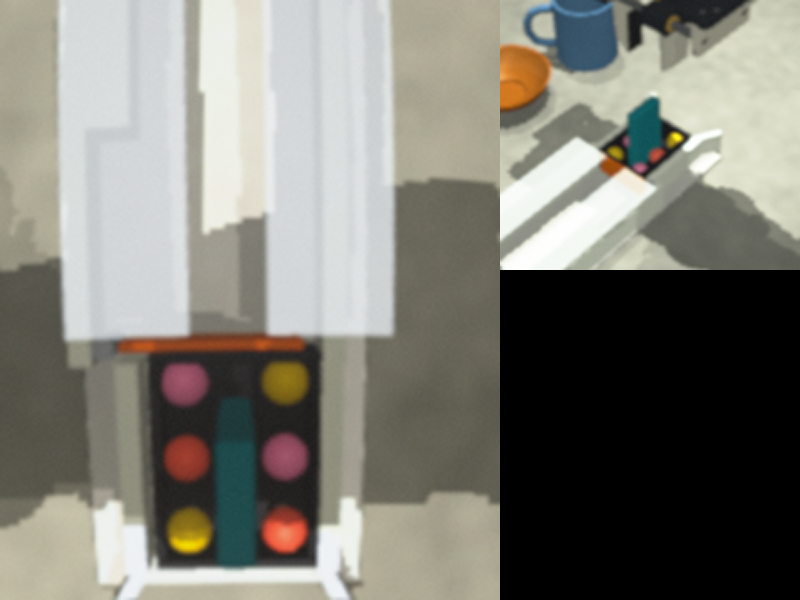

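The view shows the tray flat in the mouth, pushed back so its nose is against the shut flap. The grip's top face is at crop columns 217–255, rows 440–565.

```bash
python3 - <<'E'
from h import *
c=dict(np.load("w5.npz"))
f=lambda x,y,z:onz(c,(230+x/2.5,y/2.5),z,True)[:2].round(4)
print("plate",f(217,440,.083),f(255,440,.083),f(216,565,.083),f(256,565,.083))
print("tray",f(150,355,.033),f(320,350,.033),f(155,565,.033),f(318,565,.033),"rails",f(145,400,.03),f(322,400,.03))
print("flap",f(118,345,.03),f(304,340,.03))
E
```

```text
plate [0.5863 0.0067] [0.597  0.0067] [ 0.5856 -0.0314] [ 0.5976 -0.0314]
tray [0.5623 0.0253] [0.6205 0.027 ] [ 0.5618 -0.0519] [ 0.622 -0.052] rails [0.5599 0.0091] [0.6219 0.009 ]
flap [0.5509 0.0287] [0.6152 0.0301]
```

Emit:
arm_command:
  deltas: [0,0,0,0,0.0155,-0.03,40,0,0,0,0,0.0155,-0.06,40,0,0,0,0,0.0155,-0.08,40,0,0,0,0,0.0155,-0.093,40,0,0,0,0,0.0155,-0.093,40,0,0,0,0,0.0155,-0.093,40,0,0,0,0,0.0155,-0.093,5,0,0,0,0,0.0155,-0.093,5,0,0,0,0,0.0155,-0.093,5,0,0,0,0,0.0155,-0.093,5,0,0,0,0,0.0155,-0.093,5,0,0,0,0,0.0155,-0.093,5,0,0,0,0,0.0155,-0.093,5]
  force: 58

```text
clock: 14.3
position: [0.5917, -0.0125, 0.0655]
ee_rot: [2.221, 2.221, 0.0]
force: [-2.3, -1.1, 6.2]
width: 0.129
gripper_force: 57.9
```

Emit:
arm_command:
  deltas: [0,0,0,0,0.003,0,5,0,0,0,0,0.006,0,5,0,0,0,0,0.009,0,5,0,0,0,0,0.012,0,5]

```text
clock: 14.7
position: [0.5915, -0.0069, 0.0658]
ee_rot: [2.223, 2.213, -0.009]
force: [-3.1, -17.2, 12.6]
width: 0.127
gripper_force: 58.0
```

Emit:
arm_command:
  deltas: [0,0,0,0,0,0.001,5,0,0,0,0,0,0.001,5,0,0,0,0,0,0.001,5]

```text
clock: 15.0
position: [0.5913, -0.0033, 0.0657]
ee_rot: [2.223, 2.218, -0.004]
force: [0.0, -6.5, -0.8]
width: 0.124
gripper_force: 57.9
```

Emit:
arm_command:
  deltas: [0,0,0,0,0,0.001,5,0,0,0,0,0,0.001,5,0,0,0,0,0,0.001,5]

```text
clock: 15.3
position: [0.5914, -0.0029, 0.0665]
ee_rot: [2.222, 2.219, -0.004]
force: [1.1, -5.9, -2.5]
width: 0.125
gripper_force: 58.0
```

Floor friction was the cause. With the weight just carried, the resistance is about 6 N, so I'll push on in small steps.

Emit:
arm_command:
  deltas: [0,0,0,0,0.002,0,5,0,0,0,0,0.004,0,5,0,0,0,0,0.006,0,5,0,0,0,0,0.008,0,5,0,0,0,0,0.01,0,5]

```text
clock: 15.8
position: [0.5913, 0.0069, 0.0665]
ee_rot: [2.223, 2.218, -0.004]
force: [-0.0, -6.2, -2.1]
width: 0.128
gripper_force: 58.0
```

Emit:
arm_command:
  deltas: [0,0,0,0,0.002,0,5,0,0,0,0,0.004,0,5,0,0,0,0,0.006,0,5,0,0,0,0,0.008,0,5,0,0,0,0,0.01,0,5]

```text
clock: 16.3
position: [0.5912, 0.0174, 0.0665]
ee_rot: [2.223, 2.219, -0.004]
force: [0.8, -5.0, -2.0]
width: 0.125
gripper_force: 58.0
```

Emit:
arm_command:
  deltas: [0,0,0,0,0.003,0,5,0,0,0,0,0.006,0,5,0,0,0,0,0.009,0,5,0,0,0,0,0.012,0,5,0,0,0,0,0.015,0,5]

```text
clock: 16.8
position: [0.5911, 0.0346, 0.0668]
ee_rot: [-2.221, -2.221, 0.001]
force: [-1.7, -4.7, -2.2]
width: 0.125
gripper_force: 58.0
```

Emit:
arm_command:
  deltas: [0,0,0,0,0.003,0,5,0,0,0,0,0.006,0,5,0,0,0,0,0.009,0,5,0,0,0,0,0.012,0,5,0,0,0,0,0.015,0,5]

```text
clock: 17.3
position: [0.591, 0.0498, 0.0668]
ee_rot: [-2.221, -2.221, 0.001]
force: [-3.8, -4.6, -1.7]
width: 0.125
gripper_force: 58.0
```

Emit:
arm_command:
  deltas: [0,0,0,0,0.003,0,5,0,0,0,0,0.006,0,5,0,0,0,0,0.009,0,5,0,0,0,0,0.012,0,5,0,0,0,0,0.015,0,5]

```text
clock: 17.8
position: [0.5908, 0.0648, 0.0668]
ee_rot: [-2.221, -2.221, 0.002]
force: [-3.5, -4.7, -2.7]
width: 0.123
gripper_force: 58.0
```

Emit:
arm_command:
  deltas: [0,0,0,-0.0005,0.003,0,5,0,0,0,-0.0005,0.006,0,5,0,0,0,-0.0005,0.009,0,5,0,0,0,-0.0005,0.012,0,5,0,0,0,-0.0005,0.015,0,5]

```text
clock: 18.3
position: [0.5906, 0.0796, 0.0669]
ee_rot: [-2.221, -2.221, 0.001]
force: [-3.0, -5.4, -2.0]
width: 0.128
gripper_force: 58.0
```

Emit:
arm_command:
  deltas: [0,0,0,0,0.003,0,5,0,0,0,0,0.006,0,5,0,0,0,0,0.009,0,5,0,0,0,0,0.012,0,5,0,0,0,0,0.015,0,5]

```text
clock: 18.8
position: [0.5905, 0.0947, 0.0668]
ee_rot: [-2.221, -2.221, 0.002]
force: [-4.2, -4.2, -1.9]
width: 0.127
gripper_force: 57.9
```

Emit:
arm_command:
  deltas: [0,0,0,0,0.003,0,5,0,0,0,0,0.006,0,5,0,0,0,0,0.009,0,5,0,0,0,0,0.012,0,5,0,0,0,0,0.015,0,5]

```text
clock: 19.3
position: [0.5903, 0.1096, 0.0668]
ee_rot: [-2.221, -2.221, 0.002]
force: [-4.6, -5.2, -3.2]
width: 0.127
gripper_force: 57.9
```

Emit:
arm_command:
  deltas: [0,0,0,-0.0005,0.003,0,5,0,0,0,-0.0007,0.006,0,5,0,0,0,-0.001,0.009,0,5,0,0,0,-0.001,0.012,0,5,0,0,0,-0.001,0.015,0,5]

```text
clock: 19.8
position: [0.59, 0.1247, 0.0671]
ee_rot: [2.222, 2.221, -0.0]
force: [-2.6, -3.1, -2.4]
width: 0.13
gripper_force: 57.9
```

Emit:
arm_command:
  deltas: [0,0,0,0,0.002,0,5,0,0,0,0,0.004,0,5,0,0,0,0,0.006,0,5,0,0,0,0,0.008,0,5,0,0,0,0,0.01,0,5]

```text
clock: 20.3
position: [0.59, 0.1345, 0.067]
ee_rot: [-2.222, -2.221, 0.0]
force: [-3.0, -4.4, -3.0]
width: 0.128
gripper_force: 57.9
```

Emit:
arm_command:
  deltas: [0,0,0,0,0.0015,0,5,0,0,0,0,0.003,0,5,0,0,0,0,0.0045,0,5,0,0,0,0,0.006,0,5]

```text
clock: 20.7
position: [0.5898, 0.1409, 0.067]
ee_rot: [-2.221, -2.221, 0.0]
force: [-4.1, -2.5, -2.6]
width: 0.124
gripper_force: 58.0
```

Emit:
arm_command:
  deltas: [0,0,0,-0.001,0.001,0,5,0,0,0,-0.001,0.002,0,5,0,0,0,-0.001,0.003,0,5,0,0,0,-0.001,0.004,0,5]

```text
clock: 21.1
position: [0.5896, 0.1448, 0.0673]
ee_rot: [2.221, 2.221, 0.002]
force: [-1.2, -0.4, -1.8]
width: 0.131
gripper_force: 58.0
```

Emit:
arm_command:
  deltas: [0,0,0,0,0.001,0,5,0,0,0,0,0.002,0,5,0,0,0,0,0.003,0,5,0,0,0,0,0.004,0,5]

```text
clock: 21.5
position: [0.5894, 0.1488, 0.0672]
ee_rot: [2.221, 2.221, 0.001]
force: [-0.1, 0.0, -1.4]
width: 0.123
gripper_force: 58.0
```

Emit:
arm_command:
  deltas: [0,0,0,0,0.001,0,5,0,0,0,0,0.002,0,5,0,0,0,0,0.003,0,5,0,0,0,0,0.004,0,5]

```text
clock: 21.9
position: [0.5892, 0.1515, 0.0671]
ee_rot: [2.222, 2.22, -0.001]
force: [-0.1, -3.3, -0.3]
width: 0.126
gripper_force: 58.0
```

The flap has dropped free (force about 0 at y=0.149) and the plunger was met at about y=0.151. Home should be near 0.161.

Emit:
arm_command:
  deltas: [0,0,0,0,0.001,0.0003,5,0,0,0,0,0.002,0.0003,5,0,0,0,0,0.003,0.0003,5,0,0,0,0,0.004,0.0003,5]

```text
clock: 22.3
position: [0.5891, 0.1563, 0.0672]
ee_rot: [2.222, 2.221, -0.0]
force: [1.1, -3.3, -4.2]
width: 0.125
gripper_force: 58.0
```

Emit:
arm_command:
  deltas: [0,0,0,0,0.001,0,5,0,0,0,0,0.002,0,5,0,0,0,0,0.002,0,5]

```text
clock: 22.6
position: [0.589, 0.1587, 0.0673]
ee_rot: [-2.221, -2.221, -0.0]
force: [0.6, -2.9, -3.7]
width: 0.128
gripper_force: 58.0
```

Emit:
arm_command:
  deltas: [0,0,0,0,0.001,0,5,0,0,0,0,0.001,0,5]

```text
clock: 22.8
position: [0.589, 0.1597, 0.0673]
ee_rot: [-2.221, -2.221, -0.0]
force: [-0.3, -3.0, -4.1]
width: 0.129
gripper_force: 58.0
```

Emit:
arm_command:
  deltas: [0,0,0,0,0.001,0,5,0,0,0,0,0.001,0,5]

```text
clock: 23.0
position: [0.589, 0.1606, 0.0673]
ee_rot: [-2.221, -2.221, 0.0]
force: [0.4, -3.0, -3.9]
width: 0.125
gripper_force: 58.0
```

Emit:
arm_command:
  deltas: [0,0,0,0,0.001,0,5,0,0,0,0,0.001,0,5]

```text
clock: 23.2
position: [0.589, 0.1609, 0.0674]
ee_rot: [2.222, 2.221, -0.001]
force: [0.2, -4.9, -2.2]
width: 0.129
gripper_force: 58.0
```

Emit:
arm_command:
  deltas: [0,0,0,0,0.0007,0,5,0,0,0,0,0.0007,0,5]

```text
clock: 23.4
position: [0.589, 0.161, 0.0674]
ee_rot: [2.222, 2.22, -0.002]
force: [-0.7, -6.9, -1.2]
width: 0.13
gripper_force: 58.0
```

Emit:
arm_command:
  deltas: [0,0,0,0,0.0008,0,5,0,0,0,0,0.0008,0,5]

```text
clock: 23.6
position: [0.5891, 0.1611, 0.0674]
ee_rot: [2.222, 2.219, -0.003]
force: [0.3, -8.1, 0.9]
width: 0.124
gripper_force: 58.0
```

Emit:
arm_command:
  deltas: [0,0,0,0,0.0008,0,5,0,0,0,0,0.0008,0,5]

```text
clock: 23.8
position: [0.5891, 0.1612, 0.0674]
ee_rot: [2.222, 2.218, -0.004]
force: [-0.4, -9.7, 0.9]
width: 0.133
gripper_force: 57.9
```

Hard stop reached: the force rises while the position holds at y≈0.161. Now I'll lower the tray to the floor, relax and release.

Emit:
arm_command:
  deltas: [0,0,0,0,-0.001,-0.0005,5,0,0,0,0,-0.001,-0.001,5,0,0,0,0,-0.001,-0.0015,5,0,0,0,0,-0.001,-0.0015,5]

```text
clock: 24.2
position: [0.5892, 0.1611, 0.066]
ee_rot: [2.222, 2.219, -0.003]
force: [-1.3, -8.6, 0.3]
width: 0.127
gripper_force: 58.0
```

Emit:
arm_command:
  deltas: [0,0,0,0,-0.0005,-0.0005,5,0,0,0,0,-0.001,-0.0007,5,0,0,0,0,-0.001,-0.0007,5]

```text
clock: 24.5
position: [0.5892, 0.1609, 0.0656]
ee_rot: [2.222, 2.22, -0.001]
force: [-1.1, -7.4, 0.4]
width: 0.126
gripper_force: 58.0
```

Emit:
arm_command:
  deltas: [0,0,0,0,-0.0005,-0.0003,5,0,0,0,0,-0.001,-0.0003,5,0,0,0,0,-0.001,-0.0003,5]
  force: 10

```text
clock: 24.8
position: [0.5892, 0.1608, 0.0655]
ee_rot: [2.221, 2.221, 0.001]
force: [-3.2, -4.3, 5.0]
width: 0.129
gripper_force: 10.0
```

Emit:
arm_command:
  deltas: [0,0,0,0,0,0,35,0,0,0,0,0,0,35,0,0,0,0,0,0,35,0,0,0,0,0,0,35,0,0,0,0,0,0,35]

```text
clock: 25.3
position: [0.5891, 0.161, 0.0648]
ee_rot: [-2.221, -2.221, -0.0]
force: [-0.0, -0.2, -0.1]
width: 0.382
gripper_force: 0.0
```

Emit:
arm_command:
  deltas: [0,0,0,0,0,0.02,35,0,0,0,0,0,0.05,35,0,0,0,0,0,0.09,35,0,0,0,0,-0.02,0.12,35,0,0,0,0,-0.05,0.12,35,0,0,0,0,-0.07,0.12,35,0,0,0,0,-0.07,0.12,35,0,0,0,0,-0.07,0.12,35]

```text
clock: 26.1
position: [0.589, 0.0907, 0.1848]
ee_rot: [-2.222, -2.22, -0.0]
force: [-0.1, 1.2, -1.2]
width: 0.383
gripper_force: 0.0
```

```bash
python3 - <<'E'
from h import *
s=sensors.observe();c=optics.calibration("wrist");I=optics.get_image("wrist");np.savez("w6.npz",**c)
S=optics.get_image("side")
o=np.zeros((600,800,3),np.uint8);o[:,:500]=cv2.resize(I[0:240,230:430],(500,600),interpolation=cv2.INTER_CUBIC)
o[:300,500:]=cv2.resize(S[190:340,180:330],(300,300),interpolation=cv2.INTER_CUBIC)
o[300:,500:]=cv2.resize(S,(300,188)).repeat(1,0)[:300] if 0 else 0
o[310:498,500:]=cv2.resize(S,(300,188))
cv2.imwrite("pics/w6.png",o);print(s["position"],s["force"])
for b in blobs(I,(80,100,40),(97,255,255),60): print(b[:3],onz(c,b[1],.078,True))
E
```

```text
[0.58904843 0.09071704 0.18484016] [-0.13290719  1.19420178 -1.16820103]
(np.int32(733), array([323.9, 123.6]), array([316,  99,  16,  51], dtype=int32)) [0.5888944 0.1605426 0.078    ]
```

View pics/w6.png

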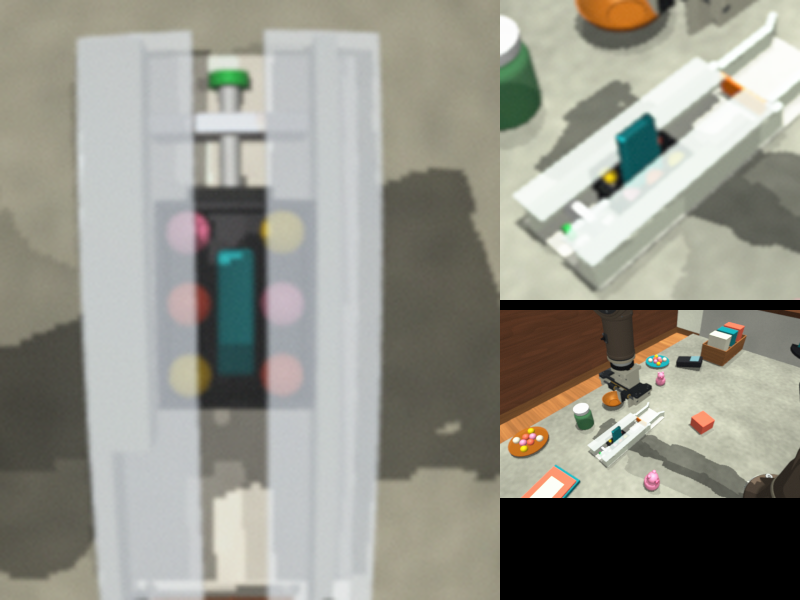

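The tray stands flat under the roof with its nose on the black plunger plate (crop row 190). The knob is pushed back (row 78), the flap shows shut across the lane in both views, and nothing else has moved.

```bash
python3 -c "
from cell import arm
print(arm.sign_off())"
```

```text
the job is handed in; nothing more can be done
None
```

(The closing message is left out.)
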